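Fetch the prism from behind the apparatus

TASK

Bring the glass prism in its metal clamp from the back row of the blue tray to the middle of the round prism table, standing upright. First take the two tall pieces that stand in front of it out of the way and stand them upright on the plywood board; once the prism is on the table and let go, put both back upright on the very spots in the tray where each stood. Knock nothing over, and leave the eyepiece beside the prism and the brass weight where they are.

Things in the scene. Friction and masses are not known exactly. Their poses are not given: they have to be found in the camera images.
- flask: clear glass flask with a cork, loose, about 0.16 kg: round body 54 mm across up to 70 mm height, narrowing to a neck 26 mm across, then a cork 30 mm across from 112 to 138 mm height (the place to grip). Origin: centre of the underside, z up. One of the three tall pieces of the tray's front row.
- lamp: black upright lamp housing, loose, about 0.38 kg: square box 46 x 46 mm, 125 mm high, aluminium cap with vents on top, a light tube 26 mm across that stands out 12 mm on its -x side at 60 mm height (47 to 73 mm). Origin: centre of the box's underside, z up. Tall piece of the front row.
- coil: upright copper coil on a black foot, loose, about 0.34 kg: foot 62 (x) x 50 (y) x 12 mm; above it a ring in the x-z plane, 84 mm outer and 64 mm inner diameter, 14 mm thick in y, centre 60 mm above the underside, top at 102 mm (grip across the thickness at the top). Origin: centre of the foot's underside, z up. Tall piece of the front row.
- prism: glass prism in an aluminium clamp, loose, 0.15 kg: foot 36 (x) x 40 (y) x 8 mm, two upright cheeks 30 mm wide in x, outer faces 40 mm apart in y (grip across them), top at 46 mm, glass between them. Origin: centre of the underside, z up. In the tray's back row; the two tall pieces in its way start with centres 60 to 80 mm from its own, the third (over 130 mm) is not in the way.
- eyepiece: short black round eyepiece, 38 mm across, with a steel top, 44 mm high, loose, standing in the other place of the tray's back row, 90 mm beside the prism; to be left alone. Origin: centre of the underside.
- tray: blue steel tray, fixed, 180 (x) x 330 (y) mm. Origin: centre of the underside, floor's top 4 mm above; rim 10 mm high, 35 mm at the back (+x). Front row, one tall piece on each pale mark: x -26, y -90, 0, 90 mm in its frame. Back row (prism and eyepiece, either way round): x 26, y -45 and 45 mm. Pieces stand within 5 mm of these, turned up to 0.15 rad (prism 0.25).
- board: plain plywood board, fixed, 270 (x) x 150 (y) mm, 10 mm thick: the side area, empty at the start. Origin: centre of the underside, its top 10 mm above. It lies on one side of the tray, the prism table on the other, either way round.
- prism_table: round prism table, fixed: tripod foot reaching out 83 mm, an aluminium graduated disc 140 mm across with its top at 44 mm, and above it the small black round table top, 96 mm across, top face at 68 mm height. Origin: on its axis at bench level, z up.
- weight: brass weight 34 mm across, 47 mm high, standing on the bench beyond the tray; bystander. Origin: centre of the underside.
Mind the look-alikes: they are no part of the job. Leave any pink or purple look-alike of the lamp alone.

How it is judged (in metres and radians):
On the way, in this order (a step that is already met when the one before it is completed fails the run):
1. the two tall pieces in front of the prism stand upright and released on the board (any other tall piece is at its place or on the board too), the prism still in its place within 15 mm (distance of prism from where it was at the start of the episode below 0.015 m and horizontal distance between each of flask, lamp, coil and prism above 0.1 m and ((distance of flask from where it was at the start of the episode below 0.015 m and angle between flask's own z axis and vertical below 0.1 rad) or (x of flask in the frame of board between -0.13 and 0.13 m and y of flask in the frame of board between -0.07 and 0.07 m and z of flask in the frame of board between 0.006 and 0.016 m and angle between flask's own z axis and vertical below 0.1 rad)) and contact force between each of flask, lamp, coil and the fingers below 0.05 N and linear speed of each of flask, lamp, coil below 0.02 m/s and angular speed of each of flask, lamp, coil below 0.2 rad/s and ((distance of lamp from where it was at the start of the episode below 0.015 m and angle between lamp's own z axis and vertical below 0.1 rad) or (x of lamp in the frame of board between -0.13 and 0.13 m and y of lamp in the frame of board between -0.07 and 0.07 m and z of lamp in the frame of board between 0.006 and 0.016 m and angle between lamp's own z axis and vertical below 0.1 rad)) and ((distance of coil from where it was at the start of the episode below 0.015 m and angle between coil's own z axis and vertical below 0.1 rad) or (x of coil in the frame of board between -0.13 and 0.13 m and y of coil in the frame of board between -0.07 and 0.07 m and z of coil in the frame of board between 0.006 and 0.016 m and angle between coil's own z axis and vertical below 0.1 rad))), for 0.2 s.
2. the prism stands upright and released on the round table top, within 15 mm of its middle (horizontal distance between prism and prism_table below 0.015 m and z of prism in the frame of prism_table between 0.064 and 0.074 m and angle between prism's own z axis and vertical below 0.1 rad and contact force between prism and the fingers below 0.05 N and linear speed of prism below 0.02 m/s and angular speed of prism below 0.2 rad/s), for 0.2 s.
At the end, for the whole second after the job is handed in: The prism stands upright, released and at rest on the round table top, its centre within 15 mm of the table's axis; flask, lamp, coil and eyepiece stand upright, released and at rest within 15 mm of where each stood at the start (all of step 2 and distance of each of flask, lamp, coil, eyepiece from where it was at the start of the episode below 0.015 m and angle between each of flask, lamp, coil, eyepiece's own z axis and vertical below 0.1 rad and contact force between each of flask, lamp, coil, eyepiece and the fingers below 0.05 N and linear speed of each of flask, lamp, coil, eyepiece below 0.02 m/s and angular speed of each of flask, lamp, coil, eyepiece below 0.2 rad/s); the robot touches nothing.
It fails at once if the eyepiece is shifted by more than 15 mm (distance of eyepiece from where it was at the start of the episode above 0.015 m).
It fails at once if the brass weight is shifted by more than 25 mm (distance of weight from where it was at the start of the episode above 0.025 m).
It fails at once if a piece is knocked over (leans by more than 0.7 rad) (angle between any of flask, lamp, coil, prism, eyepiece, weight's own z axis and vertical above 0.7 rad).
It also fails if it takes over 136 s, if anything falls off the work surface, if the arm or the gripper's body presses on something with over 40 N, if the wrist force passes 120 N, or if a joint passes its speed limit or range.

ROBOT

A 7-joint arm with a two-finger parallel gripper is mounted at the origin on the work surface. World frame = base frame: x ahead of the robot, y to its left, z up, the work surface at z = 0. Lengths are in mm, angles in rad, forces in N, time in s.
With the tool pointing down it reaches from about 400 to 900 mm from the base axis. Payload 5.6 kg.
Tool frame: the origin (TCP) lies midway between the tips of the shut fingers; the grasp point (between the pads) lies 19 mm behind it; z points along the fingers, y is the line along which they close (so a half turn about z gives the same grasp; the last joint's range is limited). The gripper opens to 92 mm and grips with 3 to 60 N. Pads are 20 mm wide; open, the fingers measure 128 mm over their backs; the gripper's body (75 mm by 189 mm) begins 69 mm behind the grasp point.
Start: joints at [-1.366, 0.468, -0.012, 1.603, 0.006, 1.071, -0.056], TCP at [159.468, 630.142, 214.592] pointing down, gripper open.
Joint ranges: [-2.53, 2.53], [-0.31, 2.02], [-1.57, 1.55], [0.28, 2.44], [-1.29, 4.43], [0.15, 1.84], [-2.92, 2.92]. Speed limits (rad/s): [2.57, 2.57, 3.14, 3.14, 3.14, 3.14, 3.14].

INTERFACE

Orientations are given as a rotation vector (axis times angle).
In Python, from cell import robot, grip, kin, viewer gives the robot as it stands. Calls block until the motion is done:
- robot.movep(position, orientation): joint-space move of the TCP to a pose.
- robot.servo_line(position, feed=150, rotation=None): straight line of the TCP; rotation=None keeps the orientation; feed is the mean speed in mm/s.
- robot.goto_joints(angles): joint-space move.
- grip(opening, newtons=None): opening from 0.0 (shut) to 1.0 (fully open); newtons is the grip in N (None keeps the last); returns when the fingers have stopped.
- robot.hold(seconds).
- kin.ik(position, orientation): joint angles nearest the present ones, or None.
- robot.observe(): the state.
- viewer.read_camera(name): name is "scene" or "top"; returns the picture (384x512x3 uint8, red, green, blue); there is no depth.
- viewer.camera_info(name): a dict with "camera_matrix" (3x3 intrinsics, pixels), "k1" (the pictures are not rectified: a ray, as slopes to the right and down, at radius r is drawn at 1 + k1 r^2 times it, then the intrinsics apply), "R" (3x3) and "t" (3): a world point X has camera coordinates R X + t. Camera axes: x right, y down, z forward; pixel columns grow to the right and rows downward; lengths in mm; the calibration is good to about 2 mm. A picture is of the moment at which its call begins. camera_info takes no time and is no camera call.
A pose or a line that the arm cannot do raises robot.IKError and nothing moves.
- robot.job_done(): hands the job in; it is judged then, once.
Trained networks look in the newest picture that a camera, given by its name, has taken for a name from the list of things; names that differ only in an ending like _2 or _b are one class to them, and where a whole thing is asked for, a point or a joint stands for the part that bears it (a point fixed in the world has none). Each returns a list of dicts, best first, with "confidence" (0 to 1); they miss things now and then, are a little off and sometimes report something else, mostly with a low value. They report only what shows in the picture. A call takes as long as a camera call. They do not tell look-alikes from the thing itself.
- viewer.silhouettes(name, camera): "mask" (384x512 bool, what is visible of it).
- viewer.pinpoint(name, camera): "at" ([x, y, z] in mm, in the coordinates of the camera as it stood for that picture, good to about 4 mm: a listed point, or the origin of a listed thing).
The state is a dict: "t": time; "joints": joint angles; "joint_velocities": joint speeds; "joint_torque": joint torques, N m; "tcp_pos": TCP position; "tcp_rot": TCP orientation; "contact_force": force on the tool from outside, world axes, zero at the start; "wrist_torque": the same for the moment, N m; "grip_width": opening from 0.0 (shut) to 1.0 (fully open); "grip_force": force on a finger pad.
Only numpy, scipy, OpenCV 4.12 (cv2) and the standard library are available. Lean on these libraries where they do the work, as an engineer would, in place of code of your own. Each camera call takes 0.05 s, during which the arm holds its last target. There are 200 camera calls.

## Working session

There is one attempt and no reset: what is moved stays moved. The work goes in short steps, each a Python script; the robot and the scene stay as the last script left them, time stands still between calls to the robot, and variables do not carry over. Pictures are saved under pics/ and viewed, at most 14 in all, crops included, and the job is handed in when it is done.

```bash
ls; mkdir -p pics; cat > h.py <<'E'
import numpy as np, cv2
from scipy.spatial.transform import Rotation as R
from cell import robot, grip, kin, viewer
def cam2w(c,p):
    i=viewer.camera_info(c); return np.array(i["R"]).T@(np.array(p)-np.array(i["t"]))
def w2px(c,P):
    i=viewer.camera_info(c); q=np.array(i["R"])@np.array(P)+np.array(i["t"]); s=q[:2]/q[2]
    s=s*(1+i["k1"]*(s@s)); K=np.array(i["camera_matrix"]); return (K[:2,:2]@s+K[:2,2])
def px2w(c,uv,z):
    from scipy.optimize import fsolve
    return fsolve(lambda a: w2px(c,[a[0],a[1],z])-np.array(uv),[550,0])
def save(c,n,crop=None,k=1):
    im=viewer.read_camera(c)[:,:,::-1]
    if crop: im=im[crop[1]:crop[3],crop[0]:crop[2]]
    cv2.imwrite('pics/'+n,cv2.resize(np.ascontiguousarray(im),None,fx=k,fy=k,interpolation=cv2.INTER_CUBIC))
def down(yaw): # tool y axis along world angle yaw+90deg
    return (R.from_euler('z',yaw)*R.from_euler('x',np.pi)).as_rotvec()
E
python3 - <<'E'
from h import *
a=viewer.read_camera("scene");b=viewer.read_camera("top")
for n,x in (("s",a),("t",b)): cv2.imwrite(f'pics/{n}1.png',cv2.resize(x[:,:,::-1],None,fx=1.5,fy=1.5))
for c in("scene","top"):
    i=viewer.camera_info(c);print(c,"cam at",-np.array(i["R"]).T@i["t"])
    for n in "flask lamp coil prism eyepiece tray board prism_table weight".split():
        for d in viewer.pinpoint(n,c): 
            p=cam2w(c,d["at"]);print(n,round(d["confidence"],2),p.round(0),w2px(c,p).round())
print(robot.observe())
E
```

```text
pics
scene cam at [1000.22017654 -331.15346227  817.43478792]
flask 0.94 [530.  51.   5.] [253. 177.]
flask 0.17 [ 556. -122.    6.] [202. 224.]
lamp 0.83 [ 557. -124.    5.] [202. 225.]
lamp 0.8 [ 357. -150.    2.] [145. 178.]
lamp 0.62 [381.  27.  -1.] [209. 148.]
lamp 0.56 [ 666. -290.   -2.] [167. 309.]
lamp 0.32 [ 785. -178.   -2.] [247. 317.]
coil 0.97 [536. -37.  -0.] [227. 199.]
coil 0.53 [570. -39.   0.] [235. 209.]
coil 0.53 [ 444. -321.   -5.] [100. 243.]
eyepiece 0.57 [604. -72.   0.] [233. 227.]
tray 0.84 [573. -34.   1.] [237. 208.]
tray 0.19 [ 783. -182.   -3.] [246. 318.]
board 0.83 [473. 340.   0.] [320. 112.]
prism_table 0.78 [ 445. -319.   -4.] [101. 243.]
weight 0.58 [ 787. -179.   -4.] [248. 319.]
top cam at [ 460.737977      8.29546472 1234.27694294]
flask 0.56 [528.  48.   5.] [250. 206.]
flask 0.42 [ 443. -320.    4.] [385. 233.]
lamp 0.93 [ 356. -143.   -0.] [322. 267.]
lamp 0.9 [ 556. -123.    6.] [312. 194.]
lamp 0.77 [381.  30.   0.] [257. 260.]
lamp 0.58 [ 666. -293.    5.] [372. 153.]
eyepiece 0.69 [600. -73.   8.] [294. 178.]
tray 0.63 [566. -33.   1.] 
[... 254 characters left out ...]
 array([-1.36600363,  0.46750521, -0.01162135,  1.60272023,  0.00599792,
        1.07141027, -0.05628118]), 'joint_velocities': array([ 0.00046005, -0.00098059, -0.00202351,  0.00160978,  0.00081156,
        0.0002449 ,  0.00079275]), 'joint_torque': array([-7.86853398e-04, -5.20421255e+01, -1.29658106e-02, -2.44066054e+01,
       -5.67290315e-02,  1.12272703e-02,  2.79879339e-05]), 'tcp_pos': array([159.44939567, 630.13050243, 214.58059117]), 'tcp_rot': array([ 3.88286973e-01,  3.11747724e+00, -1.61888610e-05]), 'contact_force': array([-0.0635902 ,  0.27560511, -0.81016132]), 'wrist_torque': array([-0.04884521, -0.01978458, -0.04897096]), 'grip_force': 0.0, 'grip_width': 1.0004383091232913}
```

View pics/s1.png

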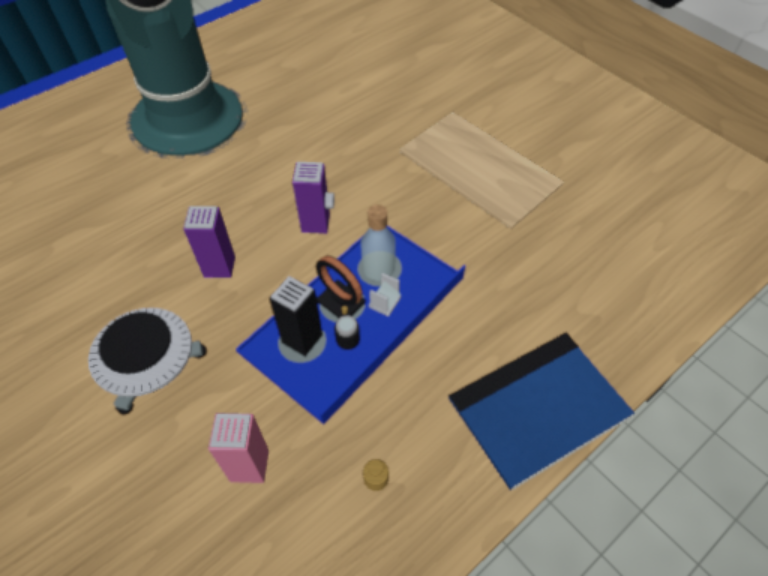

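View pics/t1.png

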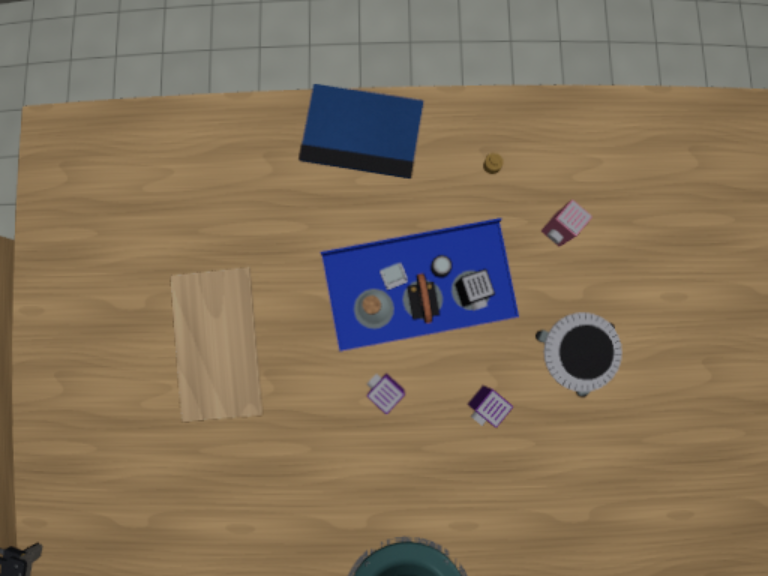

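The top view shows a flask at (373,305), a coil at (424,300), the black lamp at (475,290), the prism at (393,276) and the eyepiece at (441,265), all in 1.5x pixels. The board is at (216,345) and the table at (586,352). 

Lamp-like things are purple (386,393), purple (490,407), pink (567,222) and the real black one at (475,290). The prism stands between flask and coil, so those two must move and the lamp stays. Next is a metric close crop.

```bash
cat >> h.py <<'E'
def rect(c,im,x0,y0,z,sx,sy,k): # metric view: rows = -x (up is +x), cols = -y (right is -y), centre x0,y0
    h,w=int(sx*k),int(sy*k); m=np.zeros((h,w,2),np.float32)
    i=viewer.camera_info(c);v,u=np.mgrid[:h,:w]
    P=np.stack([x0+(h/2-v)/k,y0+(w/2-u)/k,np.full(v.shape,float(z))],-1)@np.array(i["R"]).T+np.array(i["t"])
    s=P[...,:2]/P[...,2:]; s=s*(1+i["k1"]*(s**2).sum(-1,keepdims=True)); K=np.array(i["camera_matrix"])
    m=(s@K[:2,:2].T+K[:2,2]).astype(np.float32)
    o=cv2.remap(im[:,:,::-1].copy(),m,None,cv2.INTER_CUBIC)
    for g in range(-200,201,20):
        cv2.line(o,(0,int(h/2-g*k)),(w,int(h/2-g*k)),(0,255,255),1) if abs(g)<sx/2 else 0
        cv2.line(o,(int(w/2-g*k),0),(int(w/2-g*k),h),(0,255,255),1) if abs(g)<sy/2 else 0
    return o
E
python3 - <<'E'
from h import *
T=viewer.read_camera("top");S=viewer.read_camera("scene")
row=lambda x,y,z,a,b,k:np.hstack([rect("top",T,x,y,z,a,b,k),rect("scene",S,x,y,z,a,b,k)])
cv2.imwrite('pics/c1.png',np.vstack([row(584,15,50,80,100,3.9),row(536,-37,106,72,100,3.9)]))
for c in ("top","scene"):
    for n in("prism","coil"):
        for d in viewer.pinpoint(n,c): print(c,n,round(d["confidence"],2),cam2w(c,d["at"]).round(1))
    for n in("eyepiece","flask","lamp","board","prism_table"):
        for d in viewer.pinpoint(n,c)[:2]: print(c,n,round(d["confidence"],2),cam2w(c,d["at"]).round(1))
E
```

```text
top prism 0.75 [586.6  14.9   3.1]
top prism 0.39 [601.9 -74.1   6. ]
top coil 0.83 [541.3 -39.2   2.5]
top eyepiece 0.73 [542.1 -38.    3. ]
top eyepiece 0.43 [602.  -75.2   5.4]
top flask 0.69 [528.1  52.6   8.4]
top lamp 0.85 [ 553.8 -121.3    6.6]
top lamp 0.84 [ 354.  -144.7    1.9]
top board 0.97 [465.9 346.1   1.7]
top prism_table 0.82 [ 443.7 -316.5    3.9]
top prism_table 0.44 [ 790.7 -174.3   -3.2]
scene prism 0.64 [584.   11.5   5.9]
scene eyepiece 0.81 [605.3 -74.6   0.7]
scene eyepiece 0.64 [584.2  10.5   5.5]
scene flask 0.9 [530.4  50.1   4.1]
scene lamp 0.86 [ 355.3 -149.2   -3.4]
scene lamp 0.85 [ 556.9 -124.9    4.5]
scene board 0.79 [475.6 338.8  -2.5]
scene board 0.74 [571.  -34.9  -1.3]
scene prism_table 0.58 [ 444.  -319.3   -7.5]
```

View pics/c1.png

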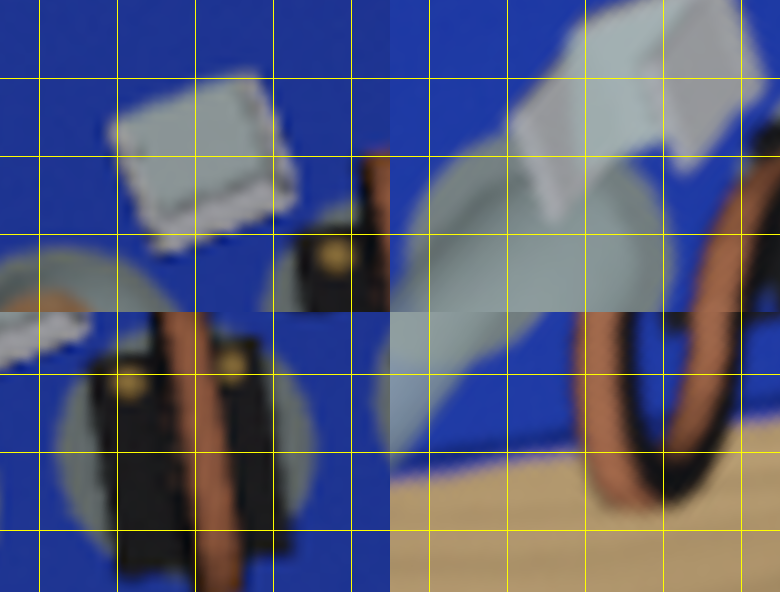

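Rectified views (±20 mm grid): prism clear in white at (206,164), i.e. about (583,12), cheeks left/right, yaw about 0.34. The coil's foot centre is about (540,-39), yaw about 0.15. Now refine the table, board and cork.

```bash
python3 - <<'E'
from h import *
for c in("top","scene"):
    im=viewer.read_camera(c)
    print(c,"prism mask")
    # table top: dark blob
    u,v=w2px(c,[445,-318,68]); g=im.max(2)<75
    n,l,s,ce=cv2.connectedComponentsWithStats(g.astype(np.uint8)); k=l[int(v),int(u)]
    print("table",k,s[k],px2w(c,ce[k],68))
    hsv=cv2.cvtColor(im,cv2.COLOR_RGB2HSV)
    u,v=w2px(c,[529,50,142]).astype(int); m=np.zeros(g.shape,bool); m[v-14:v+15,u-14:u+15]=1
    ck=m&(hsv[...,0]<14)&(hsv[...,1]>90)&(hsv[...,2]>90); vv,uu=np.nonzero(ck)
    print("cork",len(uu),px2w(c,(uu.mean(),vv.mean()),137 if c=="top" else 130))
    print("board px",w2px(c,[469,342,10]))
    for d in viewer.silhouettes("board",c)[:1]:
        vv,uu=np.nonzero(d["mask"]); P=np.array([px2w(c,p,10) for p in np.c_[uu,vv][::7]],np.float32)
        print("board",d["confidence"],cv2.minAreaRect(P))
E
```

```text
top prism mask
table 46 [ 373  217   36   36 1025] [ 441.21157639 -317.32384556]
cork 0 [550.   0.]
board px [142.54730581 229.26438262]<stdin>:12: RuntimeWarning: Mean of empty slice.
  ret = ret.dtype.type(ret / rcount)
h.py:11: RuntimeWarning: The iteration is not making good progress, as measured by the 
 improvement from the last ten iterations.
  return fsolve(lambda a: w2px(c,[a[0],a[1],z])-np.array(uv),[550,0])
Traceback (most recent call last):
  File "h.py", line 11, in px2w
    return fsolve(lambda a: w2px(c,[a[0],a[1],z])-np.array(uv),[550,0])
  File "h.py", line 11, in <lambda>
    return fsolve(lambda a: w2px(c,[a[0],a[1],z])-np.array(uv),[550,0])
                            ~~~~^^^^^^^^^^^^^^^^^
  File "h.py", line 7, in w2px
    i=viewer.camera_info(c); q=np.array(i["R"])@np.array(P)+np.array(i["t"]); s=q[:2]/q[2]
ValueError: time passes only in moves, steps and waits
```

```bash
sed -i '/^def cam2w/i import functools\n_ci=functools.lru_cache(viewer.camera_info)' h.py; sed -i 's/i=viewer.camera_info(c)/i=_ci(c)/' h.py
python3 - <<'E'
from h import *
ims={c:viewer.read_camera(c) for c in("top","scene")}
for c,im in ims.items():
    u,v=w2px(c,[445,-318,68]); g=im.max(2)<75
    n,l,s,ce=cv2.connectedComponentsWithStats(g.astype(np.uint8)); k=l[int(v),int(u)]
    print(c,"table",k,s[k],px2w(c,ce[k],68))
    for d in viewer.silhouettes("board",c)[:1]:
        vv,uu=np.nonzero(d["mask"]); P=np.array([px2w(c,p,10) for p in np.c_[uu,vv][::9]],np.float32)
        print("board",d["confidence"],cv2.minAreaRect(P))
cv2.imwrite('pics/c2.png',np.hstack([rect("top",ims["top"],530,50,138,80,80,4.9),rect("scene",ims["scene"],530,50,138,80,80,4.9)]))
E
```

```text
top table 45 [ 373  217   36   36 1026] [ 441.19871315 -317.3683976 ]
board 0.64 ((470.6028747558594, 340.79693603515625), (271.1279296875, 154.01504516601562), 4.853256702423096)
scene table 10 [  66  208   48   41 1476] [ 447.96483551 -320.90845726]
board 0.56 ((473.02398681640625, 333.2576904296875), (274.7369689941406, 152.5526580810547), 5.086414337158203)
```

View pics/c2.png

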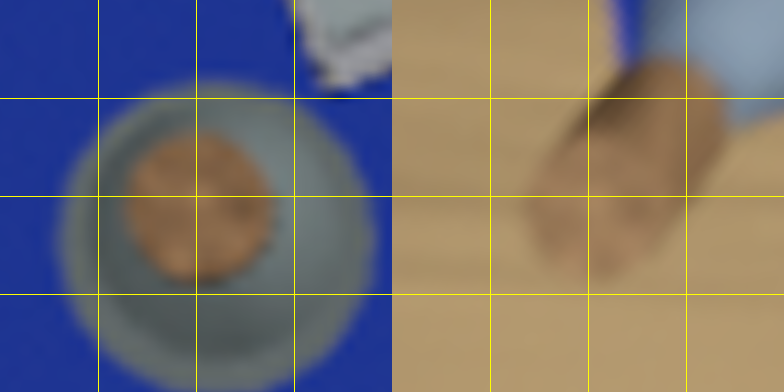

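The cork centre is at (199,207) in the top crop, i.e. (528,49.5). The scene view agrees at about (590,208). The board is at about (472,338), the table at about (444,-319).

```bash
python3 - <<'E'
from h import *
for n,p,y in [("flask",[528,49.5,110],.154),("flaskB",[527,343,116],.085),("coil",[540,-39,76],.15),("coilB",[410,333,82],.085),("prism",[584,12.5,22],.34),("table",[444.5,-319,86],.34),("tableHi",[444.5,-319,250],.34)]:
    for k in (0,np.pi): 
        q=kin.ik(p,down(y+k)); print(n,k>0,None if q is None else np.round(q,2))
E
```

```text
flask False [-0.77  0.5   0.79  2.02 -0.49  0.81 -1.12]
flask True [-0.43  0.41  0.33  2.   -0.19  0.76  1.75]
flaskB False [-1.08  0.61  0.63  1.77 -0.44  0.91 -1.75]
flaskB True [-0.67  0.54  0.06  1.74 -0.04  0.86  1.06]
coil False [-0.62  0.61  0.83  2.01 -0.63  0.8  -0.84]
coil True [-0.3   0.49  0.4   1.99 -0.29  0.71  1.99]
coilB False [-1.22  0.5   0.6   2.03 -0.42  0.73 -1.85]
coilB True [-0.77  0.45  0.03  2.   -0.02  0.69  0.93]
prism False [-0.58  0.71  0.67  1.92 -0.65  0.74 -0.76]
prism True [-0.23  0.62  0.2   1.9  -0.19  0.64  2.  ]
table False [-0.11  0.62  0.88  2.   -0.65  0.84 -0.09]
table True [ 0.1   0.52  0.59  1.98 -0.41  0.76  2.85]
tableHi False [-0.31  0.41  1.13  1.87 -0.41  1.12 -0.26]
tableHi True [-0.12  0.32  0.84  1.86 -0.27  1.08  2.73]
```

```bash
cat >> h.py <<'E'
HI=255; PI=np.pi
def above(p,yaw,z=HI):
    robot.servo_line([p[0],p[1],z],feed=230,rotation=down(PI+yaw))
def pick(p,yaw,op,N):
    grip(op); above(p,yaw); robot.servo_line([p[0],p[1],p[2]+35],feed=200); robot.servo_line(p,feed=60)
    grip(0.0,N); o=robot.observe(); print("t",round(o["t"],1),"width",round(o["grip_width"]*92,1),"F",round(float(o["grip_force"]),1),o["tcp_pos"].round(1))
    robot.servo_line([p[0],p[1],p[2]+30],feed=60); above(p,yaw)
    o=robot.observe(); print("held",round(o["grip_width"]*92,1),o["contact_force"].round(1))
def place(p,yaw,op):
    above(p,yaw); robot.servo_line([p[0],p[1],p[2]+30],feed=200); robot.servo_line(p,feed=40); robot.hold(.2)
    print("down",robot.observe()["contact_force"].round(1))
    grip(op); robot.hold(.2); robot.servo_line([p[0],p[1],p[2]+40],feed=80); above(p,yaw)
    print("t",round(robot.observe()["t"],1))
E
python3 - <<'E'
from h import *
robot.movep([528,49.5,HI],down(PI+.154))
pick([528,49.5,110],.154,.65,20)
place([527,343,117],.085,.65)
save("top","t2.png",k=1.5)
E
```

```text
t 7.4 width 29.4 F 20.0 [528.1  49.5 110.1]
held 29.5 [-0.5  0.  -1.5]
down [-0.5 -0.4 -1. ]
t 14.0
```

View pics/t2.png

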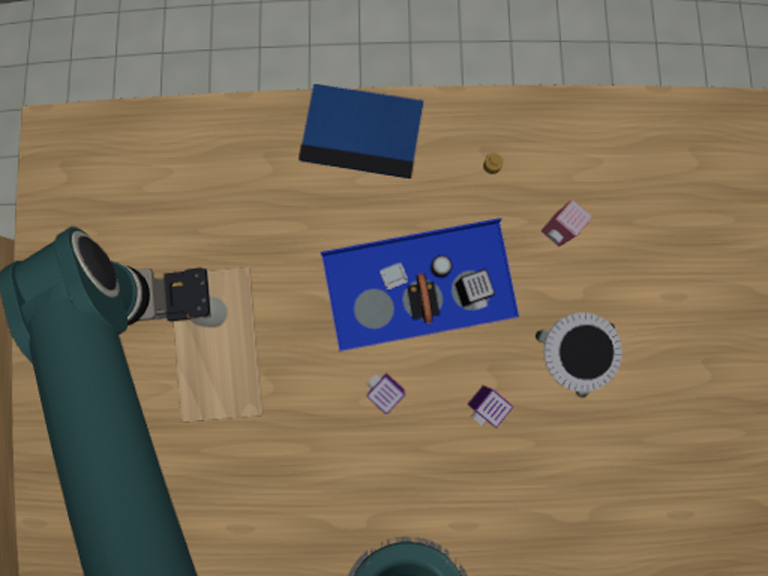

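The flask stands on the board at (210,312), under the gripper, and its mark at (374,309) is free. The coil is next.

```bash
python3 - <<'E'
from h import *
pick([540,-39,76],.15,.5,25)
place([410,333,83],.085,.5)
above([584,12.5],.34)
cv2.imwrite('pics/s3.png',cv2.resize(viewer.read_camera("scene")[60:320,60:400,::-1],None,fx=2.3,fy=2.3))
for n in ("coil","flask","prism"):
    for d in viewer.pinpoint(n,"scene")[:2]: print(n,round(d["confidence"],2),cam2w("scene",d["at"]).round(1))
E
```

```text
t 18.4 width 14.0 F 25.0 [540.2 -39.3  76.1]
held 14.0 [-0.2  0.6 -5.3]
down [-0.4 -0.1 -4.5]
t 25.9
coil 0.76 [407.9 336.3   4.9]
flask 0.81 [530.5 346.3   9.4]
prism 0.71 [583.4  12.3   1.8]
```

View pics/s3.png

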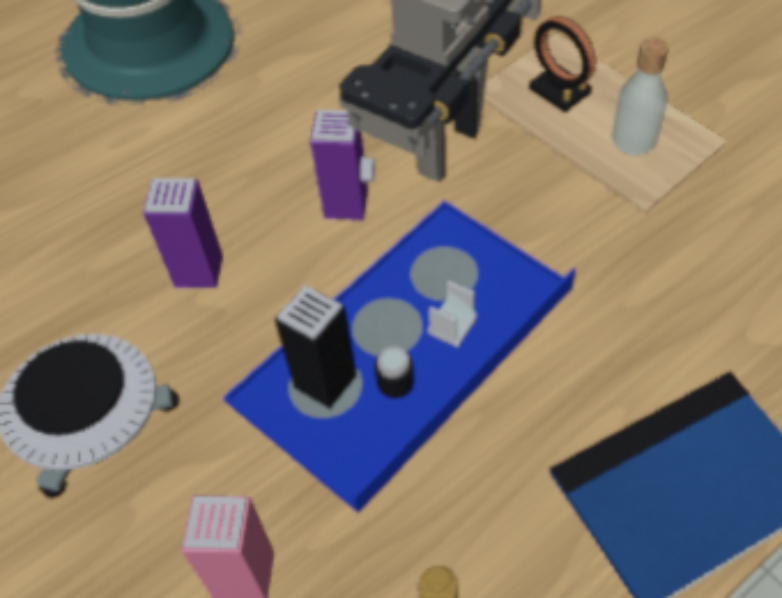

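The coil and flask stand upright on the board, at (560,85) and (640,130). The prism at (455,318) is undisturbed and the table's black top is clear. Now the prism, gripped 4 mm to the rear for lamp clearance.

```bash
python3 - <<'E'
from h import *
y=.34; yt=-.46; d=lambda a:4*np.array([np.cos(a),np.sin(a)])
a=np.array([583.5,12.4])+d(y); b=np.array([444.5,-319])+d(yt)
print(np.round(kin.ik([*b,89],down(PI+yt)),2))
pick([*a,24],y,.68,20)
above(b,yt)
for c in("top","scene"):
    im=viewer.read_camera(c)
    for n in("prism","prism_table"):
        for e in viewer.pinpoint(n,c)[:2]: print(c,n,round(e["confidence"],2),cam2w(c,e["at"]).round(1))
place([*b,89],yt,.68)
above([540,-200],yt)
ims={c:viewer.read_camera(c) for c in("top","scene")}
cv2.imwrite('pics/c3.png',np.vstack([np.hstack([rect(c,ims[c],444.5,-319,z,110,150,2.6) for c in ims]) for z in(68,114)]))
for c in ims:
    for n in("prism","eyepiece"):
        for e in viewer.pinpoint(n,c)[:2]: print(c,n,round(e["confidence"],2),cam2w(c,e["at"]).round(1))
E
```

```text
[ 0.04  0.54  0.67  1.98 -0.47  0.78  2.09]
t 30.8 width 40.0 F 19.9 [587.5  13.7  24.3]
held 40.2 [-0.3  0.2 -2. ]
top prism 0.41 [ 449.  -314.3  233.5]
top prism_table 0.61 [ 4.452e+02 -3.178e+02  2.000e-01]
top prism_table 0.35 [529.9 344.8  11.2]
scene prism 0.95 [ 447.4 -318.5  233.5]
scene prism 0.71 [407.9 335.5   7.2]
scene prism_table 0.82 [ 442.9 -319.3   -5.1]
down [-0.1 -0.6 -1.3]
t 38.8
top eyepiece 0.64 [600.9 -72.5   6.9]
scene prism 0.89 [ 445.9 -317.3   71.1]
scene eyepiece 0.75 [606.2 -75.7  -2. ]
scene eyepiece 0.27 [ 441.7 -318.    -8.1]
```

View pics/c3.png

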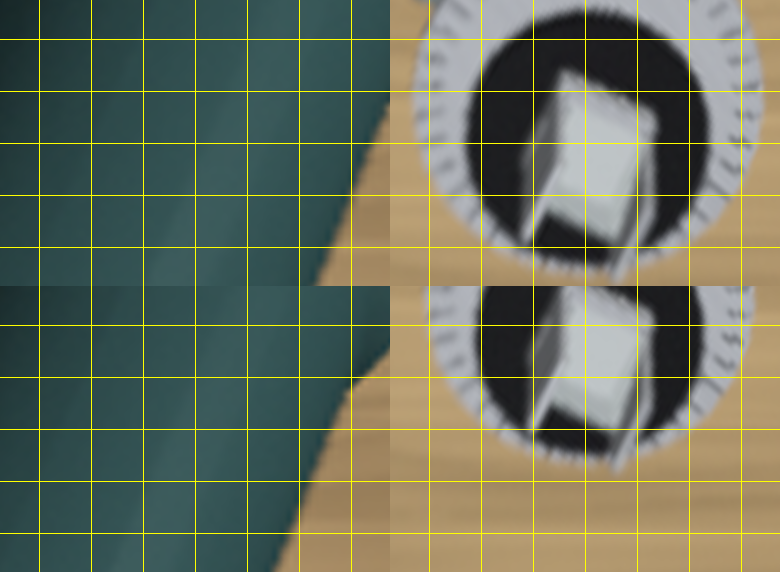

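In the scene crop the prism stands near the middle of the black top. The disc is centred at about (588,138) and the prism's front foot edge midpoint is at (607,92), which puts it within about 4 mm of the axis. Now I'll return the coil, then the flask.

```bash
python3 - <<'E'
from h import *
pick([410,333,82.5],.085,.5,25)
place([540,-39,77],.15,.5)
pick([527,343,116.5],.085,.65,20)
place([528,49.5,111],.154,.65)
above([480,330],.1)
ims={c:viewer.read_camera(c) for c in("top","scene")}
cv2.imwrite('pics/f.png',np.hstack([ims["top"][100:350,150:450,::-1],ims["scene"][100:350,40:340,::-1]]))
for c in ims:
    for n in("prism","coil","flask","lamp","eyepiece","prism_table","weight"):
        for e in viewer.pinpoint(n,c)[:2]: print(c,n,round(e["confidence"],2),cam2w(c,e["at"]).round(1))
E
```

```text
t 45.0 width 13.7 F 25.0 [410.1 332.7  82.6]
held 13.8 [-0.4 -0.2 -4.8]
down [ 0.6  0.1 -4.1]
t 52.5
t 56.7 width 29.8 F 20.0 [527.1 343.  116.7]
held 29.6 [-0.2  0.3 -1.5]
down [-0.3 -0.5 -0.5]
t 63.3
top prism 0.54 [ 447.4 -317.8   70.2]
top prism 0.49 [ 443.3 -317.4   -2.4]
top coil 0.63 [541.2 -35.1   4.9]
top flask 0.8 [526.7  48.8   6.6]
top lamp 0.85 [ 351.2 -146.    -0.6]
top lamp 0.8 [ 664.6 -295.     4.5]
top eyepiece 0.73 [603.7 -71.    8.4]
top prism_table 0.68 [ 443.4 -319.2    2.4]
top weight 0.57 [ 789.1 -175.1   -2.8]
scene prism 0.6 [ 442.3 -318.8   67.1]
scene coil 0.96 [533.9 -36.4   0.6]
scene flask 0.65 [529.4  49.8   8.4]
scene lamp 0.96 [ 556.7 -124.9    1.6]
scene lamp 0.91 [ 6.630e+02 -2.919e+02  5.000e-01]
scene eyepiece 0.87 [ 6.063e+02 -7.690e+01  5.000e-01]
scene prism_table 0.78 [ 440.3 -318.8   -7.1]
scene prism_table 0.61 [ 5.701e+02 -3.720e+01 -3.000e-01]
scene weight 0.82 [ 785.5 -177.5   -1.5]
scene weight 0.72 [ 447.4 -319.2   68.4]
```

View pics/f.png

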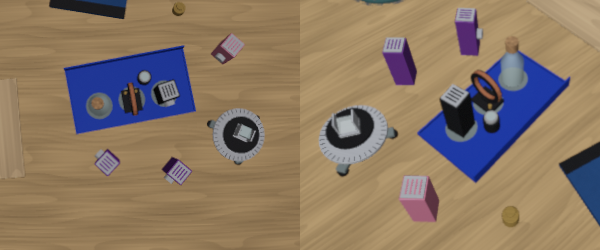

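Everything stands upright. The prism is central on the table at (243,132) in the top crop, and the flask (98,104) and coil (131,99) are back on their marks. The lamp, eyepiece and weight haven't moved.

```bash
python3 -c "
from cell import robot
print(robot.job_done())"
```

```text
the job is handed in; nothing more can be done
None
```

The job is handed in (the hand-in returned no verdict): in the last pictures the prism stands upright about 3 mm from the table's middle, the flask and coil are back on their tray spots, and the lamp, eyepiece and weight haven't moved.

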